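Swing out the prop leg of the bench readout

ROBOT

A 6-joint arm with a two-finger parallel gripper is mounted at the origin on a cart in front of the work surface, level with it; the furniture and walls round the work are solid. World frame = base frame: x ahead of the robot, y to its left, z up, the work surface at z = 0. Lengths are in m, angles in rad, forces in N, time in s.
With the tool pointing down it reaches from about 0.375 to 0.925 m from the base axis. Payload 5.7 kg.
Tool frame: the origin (TCP) lies midway between the tips of the shut fingers; the grasp point (between the pads) lies 19 mm behind it; z points along the fingers, y is the direction in which the jaws open and shut (so a half turn about z gives the same grasp; the last joint's range is limited). The gripper opens to 88 mm and grips with 3 to 60 N. Pads are 20 mm wide; open, the fingers measure 115 mm over their backs; the gripper's body (75 mm by 178 mm) begins 61 mm behind the grasp point.
Start: joints at [-1.332, 0.359, 1.51, -0, 1.272, -0.115], TCP at [0.208, -0.563, 0.223] pointing down, gripper open.
Joint ranges: [-2.97, 2.97], [-1.01, 2.36], [0.21, 2.38], [-0.96, 4.11], [0.2, 2.71], [-2.98, 2.98]. Speed limits (rad/s): [2.39, 2.39, 3.14, 3.14, 3.14, 3.14].

INTERFACE

Orientations are given as a unit quaternion [w, x, y, z].
In Python, from station import sensors, vision, ticket gives the robot as it stands.
- The arm moves only by the tool move_arm, never from a script. Its argument "motion" is a list of rows, each a list of 6 numbers: the shift along the world's x, y, z in mm, then the turn, a rotation vector about the world's x, y, z in degrees. A call has exactly 5 rows; each row is the pose to reach, as a shift and turn from the pose commanded when the call began; what a row does not reach only later rows make up. A row lasts 1/12 s, in which the tool goes at most 41.7 mm and 7.16 degrees, less where a joint would pass 70% of its speed; a pose out of reach is approached as far as the arm can. A call with a gripper value outside its range is refused whole. "hand" is the finger opening in mm, from 0 to 87.8, set as the call begins (left out, the last holds). The fingers move at their own pace and stop on an object; the grip force is fixed at half the most. Time passes only in rows, so rows that repeat a pose let the fingers close, or fill a call up. It gives the time, the measured TCP pose, the force and the opening at its end, in the units of the state.
- sensors.state(): the state, without advancing time (a new reading comes with each control period).
- vision.read_camera(name): name is "scene" or "top" or "wrist"; returns (picture, depth): 420x560x3 uint8, red, green, blue; 420x560 float32, m along the optical axis (not along the pixel's ray), 0 where there is no reading.
- vision.camera_model(name): a dict with "intrinsics" (3x3 intrinsics, pixels), "R" (3x3) and "t" (3): a world point X has camera coordinates R X + t; the wrist camera has in their place "hand_eye" (4x4, takes a point from camera to tool coordinates, whose origin is the TCP and whose axes are the flange's). Camera axes: x right, y down, z forward; pixel columns grow to the right and rows downward; lengths in m; the calibration is good to about 2 mm. A picture is of the moment at which its call begins: read the wrist's pose just before it. camera_model takes no time and is no camera call.
- ticket.hand_in(): hands the job in, once; it reports no verdict.
The state is a dict: "clock": time; "joints": joint angles; "joint_velocities": joint speeds; "effort": joint torques, N m; "ee_pos": TCP position; "ee_rot": TCP orientation; "contact_force": force on the tool from outside, world axes, zero at the start; "torque": the same for the moment, N m; "width": opening from 0.0 (shut) to 1.0 (fully open).
Only numpy, scipy, OpenCV 4.12 (cv2) and the standard library are available. Lean on these libraries where they do the work, as an engineer would, in place of code of your own. Each camera call takes 0.05 s, during which the arm holds its last target.

TASK

Two bench readouts lie face down, each with a prop leg left half open on its back. Push the orange leg on out until it is fully against its stop, so that this readout is ready to be stood up; leave the readout lying where it is and leave the other one with the blue leg alone.

Things in the scene. Friction and masses are not known exactly. Their poses are not given: they have to be found in the camera images.
- readout_orange: flat grey readout with black rubber corners, face down, 130 x 170 x 26 mm (x, y, z), loose, 0.7-0.9 kg; the one to work on. Origin: centre of underside, z up. Hinge line of the orange leg: along y, at x +35, z 34 mm. Leg 50 mm wide (y), 5 mm thick, 80 mm from hinge to rubber-edged free end (9 mm thick); from the hinge it reaches towards -x.
- orange_leg (a joint): hinge of the orange leg, rad: 0 = flat on the readout's back; grows as the free end rises and swings towards the readout's +x; 1.57 = upright, 1.92 = fully out on a rigid stop (20 degrees past upright). Starts half open, 1.0 to 1.3. Friction hinge (0.04 N m): stays where it is left.
- readout_blue: flat grey readout with black rubber corners, face down, 130 x 170 x 26 mm (x, y, z), loose, 0.7-0.9 kg; to be left alone. Origin: centre of underside, z up. Hinge line of the blue leg: along y, at x +35, z 34 mm. Leg 50 mm wide (y), 5 mm thick, 80 mm from hinge to rubber-edged free end (9 mm thick); from the hinge it reaches towards -x.
- blue_leg (a joint): hinge of the blue leg, rad: 0 = flat on the readout's back; grows as the free end rises and swings towards the readout's +x; 1.57 = upright, 1.92 = fully out on a rigid stop (20 degrees past upright). Starts half open, 1.0 to 1.3. Friction hinge (0.04 N m): stays where it is left.

How it is judged:
By the outcome, as a careful person would: the job done as asked, in the order asked, and still so for the second after the job is handed in, with the robot touching nothing.
It also fails if it takes over 27 s, if anything falls off the work surface, if the arm or the gripper's body presses on something with over 40 N, if the wrist force passes 120 N, or if a joint passes its speed limit or range.

## Working session

There is one attempt and no reset: what is moved stays moved. The work goes in short steps, Python scripts to look and compute and a tool call to move; the robot and the scene stay as the last step left them, time stands still between calls to the robot, and variables do not carry over. Pictures are saved under pics/ and viewed, and the job is handed in when it is done.

Besides the shell and the picture viewer there is one more tool, called after ">>>" by a JSON object that holds its "fn" and its "kwargs". move_arm: Moves the arm, as the interface text tells. Its arguments: {"type":"object","properties":{"motion":{"type":"array"},"hand":{"type":"number"}},"required":["motion"]}

```bash
mkdir -p pics
python3 - <<'E'
from station import sensors, vision
import cv2,numpy as np
for n in ("scene","top"):
    p,d=vision.read_camera(n); cv2.imwrite(f"pics/{n}0.png",p[:,:,::-1]); np.savez(f"{n}0.npz",p=p,d=d)
    m=vision.camera_model(n); print(n,m)
s=sensors.state();print(s)
E
```

```text
scene {'intrinsics': array([[520.00095486,   0.        , 282.62858302],
       [  0.        , 520.00095486, 203.36399009],
       [  0.        ,   0.        ,   1.        ]]), 'R': array([[-0.56283531, -0.82627484,  0.0220522 ],
       [-0.35538474,  0.21781847, -0.90898669],
       [ 0.74626945, -0.51944683, -0.41624139]]), 't': array([0.41592643, 0.25162983, 0.53040315])}
top {'intrinsics': array([[414.48987539,   0.        , 278.08532255],
       [  0.        , 414.48987539, 206.35610252],
       [  0.        ,   0.        ,   1.        ]]), 'R': array([[-0.00721838, -0.99996942,  0.00301063],
       [-0.98765433,  0.00665828, -0.15650746],
       [ 0.15648263, -0.0041032 , -0.98767219]]), 't': array([0.1177876 , 0.59290519, 0.82842019])}
{'clock': 0.1, 'joints': array([-1.33208668e+00,  3.59424484e-01,  1.51128416e+00, -1.10321208e-05,
        1.27250060e+00, -1.15087760e-01]), 'joint_velocities': array([ 0.00076728, -0.00051287, -0.00262961,  0.00100383,  0.00020391,
        0.00118512]), 'effort': array([ 1.21364916e-03, -5.16356421e+01, -2.71405363e+01,  6.77925115e-02,
        2.76408676e-02, -2.71129568e-05]), 'ee_pos': array([ 0.20773034, -0.56225192,  0.22191395]), 'ee_rot': array([-8.06427057e-04,  9.84393577e-01,  1.75979069e-01, -5.51908321e-05]), 'contact_force': array([-0.06566076, -0.6475125 ,  0.35820223]), 'torque': array([-0.03331957, -0.02552844,  0.0123846 ]), 'width': 0.9976098212350599}
```

View pics/scene0.png

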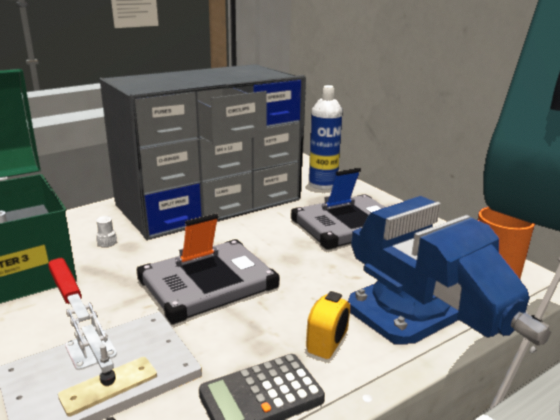

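View pics/top0.png

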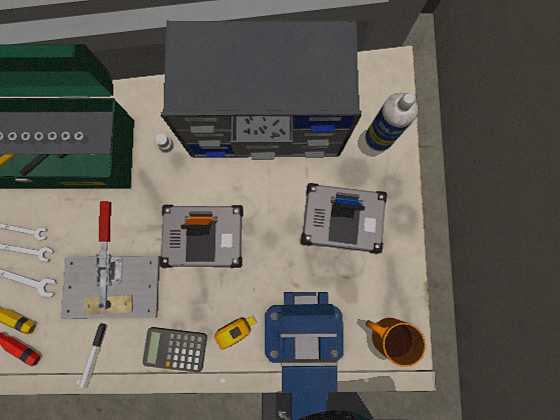

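```bash
cat > h.py <<'E'
import numpy as np,cv2
from station import vision
def cloud(n,p,d):
    m=vision.camera_model(n);K=m["intrinsics"];v,u=np.mgrid[:d.shape[0],:d.shape[1]]
    c=np.stack([(u-K[0,2])/K[0,0]*d,(v-K[1,2])/K[1,1]*d,d],-1)
    return (c-m["t"])@m["R"]
def orange(p):
    h=cv2.cvtColor(p,cv2.COLOR_RGB2HSV); return (h[...,0]<14)&(h[...,1]>170)&(h[...,2]>90)
E
python3 - <<'E'
from h import *
np.set_printoptions(precision=4,suppress=True)
for n,box in (("top",(150,200,250,275)),("scene",(130,205,285,320))):
    f=np.load(n+"0.npz");p,d=f["p"],f["d"];X=cloud(n,p,d)
    B=np.zeros(d.shape,bool);B[box[1]:box[3],box[0]:box[2]]=1
    B&=d>0
    m=B&orange(p)
    pts=X[m];print(n,"orange",m.sum(),np.percentile(pts,[2,50,98],axis=0))
    c=pts.mean(0);w,V=np.linalg.eigh(np.cov((pts-c).T));print(c,w,V.T)
    m=B&(X[...,2]>.015)&(X[...,2]<.032)
    q=X[m];print("body z",np.percentile(q[:,2],[5,50,95]));r=cv2.minAreaRect(q[:,:2].astype(np.float32)*1000);print(r)
f=np.load("top0.npz");X=cloud("top",f["p"],f["d"])
for u,v in [(200,190),(200,160),(210,150),(185,152),(262,155),(262,130),(230,100),(202,120),(165,145),(232,328),(105,205),(105,250),(102,290),(345,225),(304,310),(302,340),(285,345)]: print(u,v,X[v,u])
E
```

```text
top orange 145 [[0.5517 0.2541 0.0369]
 [0.5607 0.2774 0.0705]
 [0.5733 0.3023 0.096 ]]
[0.5601 0.2772 0.0716] [0.     0.0002 0.0003] [[ 0.9444 -0.0133  0.3287]
 [ 0.0963  0.9665 -0.2377]
 [-0.3145  0.2562  0.914 ]]
body z [0.0226 0.026  0.0287]
((528.2420043945312, 290.12603759765625), (197.23898315429688, 147.4985809326172), 89.9682846069336)
scene orange 986 [[0.5447 0.2541 0.0327]
 [0.5565 0.2777 0.0662]
 [0.5678 0.3001 0.0987]]
[0.5565 0.2775 0.0658] [0.     0.0002 0.0005] [[ 0.9452 -0.0156  0.3262]
 [-0.012  -0.9998 -0.0131]
 [ 0.3264  0.0085 -0.9452]]
body z [0.0177 0.0249 0.0271]
((604.8204956054688, 256.8399658203125), (216.92318725585938, 327.7349853515625), 70.0187759399414)
200 190 [0.6389 0.2875 0.002 ]
200 160 [0.7085 0.2894 0.0001]
210 150 [0.7211 0.2614 0.0353]
185 152 [ 0.7276  0.324  -0.0006]
262 155 [0.6633 0.1423 0.1941]
262 130 [0.7133 0.1426 0.1845]
230 100 [0.7428 0.194  0.2507]
202 120 [0.7209 0.2466 0.2166]
165 145 [0.7332 0.3601 0.0349]
232 328 [0.3479 0.2068 0.0614]
105 205 [0.5954 0.4694 0.0689]
105 250 [0.5037 0.4673 0.0609]
102 290 [0.4232 0.4738 0.0485]
345 225 [ 0.5555 -0.0299  0.0253]
304 310 [0.3873 0.0676 0.1256]
302 340 [0.329  0.0703 0.094 ]
285 345 [0.3201 0.1027 0.0937]
```

>>> {"fn": "move_arm", "kwargs": {"motion": [[24,31,0,0,0,-2],[48,62,0,0,0,-4],[72,93,0,0,0,-6],[96,124,0,0,0,-8],[120,155,0,0,0,-10]], "hand": 0}}

```text
clock: 0.52
ee_pos: [0.3284, -0.4061, 0.2223]
ee_rot: [-0.0, 0.996, 0.088, -0.0]
contact_force: [0.3, -0.5, -0.5]
width: 0.662
```

>>> {"fn": "move_arm", "kwargs": {"motion": [[24,31,0,0,0,-2],[48,62,0,0,0,-4],[72,93,0,0,0,-6],[96,124,0,0,0,-8],[120,155,0,0,0,-11]]}}

```text
clock: 0.93
ee_pos: [0.4484, -0.2509, 0.2224]
ee_rot: [-0.0, 1.0, -0.007, -0.0]
contact_force: [1.1, -0.3, 0.7]
width: 0.282
```

>>> {"fn": "move_arm", "kwargs": {"motion": [[4,40,0,0,0,0],[8,80,0,0,0,0],[12,120,0,0,0,0],[16,160,0,0,0,0],[20,200,0,0,0,0]]}}

```text
clock: 1.35
ee_pos: [0.4673, -0.0508, 0.2224]
ee_rot: [-0.0, 1.0, -0.006, -0.0]
contact_force: [0.6, -0.1, 0.7]
width: 0.01
```

>>> {"fn": "move_arm", "kwargs": {"motion": [[4,40,0,0,0,0],[8,80,0,0,0,0],[12,120,0,0,0,0],[16,160,0,0,0,0],[20,200,0,0,0,0]]}}

```text
clock: 1.77
ee_pos: [0.4873, 0.1492, 0.2224]
ee_rot: [0.0, 1.0, -0.006, -0.0]
contact_force: [0.8, -0.0, -0.2]
width: 0.004
```

>>> {"fn": "move_arm", "kwargs": {"motion": [[5,40,0,0,0,0],[10,80,0,0,0,0],[15,120,0,0,0,0],[17,130,0,0,0,0],[17,130,0,0,0,0]]}}

```text
clock: 2.18
ee_pos: [0.5049, 0.2799, 0.2221]
ee_rot: [-0.0, 1.0, -0.004, -0.0]
contact_force: [-0.4, -0.1, -0.6]
width: 0.007
```

>>> {"fn": "move_arm", "kwargs": {"motion": [[0,-2,-35,0,0,0],[0,-2,-70,0,0,0],[0,-2,-105,0,0,0],[0,-2,-127,0,0,0],[0,-2,-127,0,0,0]]}}

```text
clock: 2.6
ee_pos: [0.5007, 0.2717, 0.091]
ee_rot: [0.002, 1.0, -0.007, -0.005]
contact_force: [-0.2, -0.9, 0.4]
width: 0.007
```

```bash
cat >> h.py <<'E'
def look(tag):
    np.set_printoptions(precision=4,suppress=True)
    from station import sensors
    s=sensors.state();print(s["clock"],s["ee_pos"],s["contact_force"])
    for n,box in (("scene",(130,190,285,320)),("top",(150,190,250,275))):
        p,d=vision.read_camera(n);cv2.imwrite(f"pics/{n}{tag}.png",p[:,:,::-1]);X=cloud(n,p,d)
        B=np.zeros(d.shape,bool);B[box[1]:box[3],box[0]:box[2]]=1;B&=(d>0)&orange(p)
        q=X[B]
        if len(q)<30: print(n,len(q));continue
        q=q[np.linalg.norm(q-np.median(q,0),axis=1)<.06]
        c=q.mean(0);w,V=np.linalg.eigh(np.cov((q-c).T));a=V[:,0]*np.sign(V[0,0])
        print(n,len(q),"c",c,"n",a,"leg angle",np.pi/2-np.arctan2(a[2],a[0]), "hinge face x at z.034",c[0]+(c[2]-.034)*a[2]/a[0])
E
python3 -c "
from h import *;look('1')"
```

```text
2.6 [0.5007 0.2717 0.091 ] [-0.2377 -0.9157  0.3575]
scene 923 c [0.5568 0.2793 0.0644] n [ 0.9373 -0.0177  0.348 ] leg angle 1.2153112127758243 hinge face x at z.034 0.5680714873063711
top 91 c [0.5606 0.2692 0.0698] n [ 0.9467 -0.0121  0.3218] leg angle 1.243142044789243 hinge face x at z.034 0.5727626814515759
```

View pics/scene1.png

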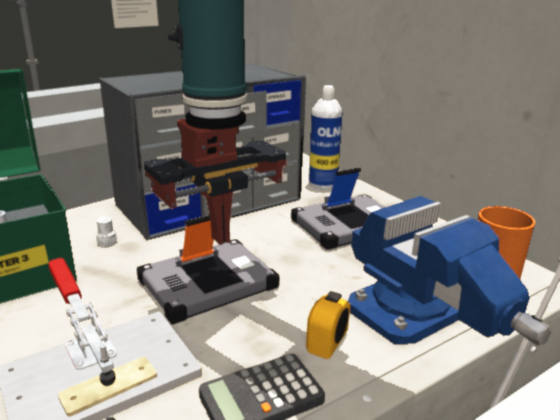

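>>> {"fn": "move_arm", "kwargs": {"motion": [[10,0,0,0,0,0],[20,0,0,0,0,0],[30,0,0,0,0,0],[40,0,0,0,0,0],[50,0,0,0,0,0]]}}

```text
clock: 3.12
ee_pos: [0.5568, 0.2754, 0.0966]
ee_rot: [-0.0, 1.0, -0.006, 0.001]
contact_force: [-1.3, -0.0, 0.5]
width: 0.005
```

```bash
python3 -c "
from h import *;look('2')
m=vision.camera_model('scene')
print(cv2.projectPoints(np.array([[.555,.277,.095]]),cv2.Rodrigues(m['R'])[0],m['t'],m['intrinsics'],None)[0])"
```

```text
3.1167 [0.5568 0.2754 0.0966] [-1.267  -0.0272  0.5317]
scene 1144 c [0.568  0.2789 0.0643] n [ 0.9981 -0.0521  0.0334] leg angle 1.537315878364362 hinge face x at z.034 0.5689860523664189
top 46 c [0.5688 0.2609 0.0586] n [ 0.9975  0.0593 -0.0381] leg angle 1.6089329796290641 hinge face x at z.034 0.5679073715981934
[[[198.4407 222.7479]]]
```

>>> {"fn": "move_arm", "kwargs": {"motion": [[4,0,0,0,0,0],[8,0,0,0,0,0],[12,0,0,0,0,0],[16,0,0,0,0,0],[18,0,0,0,0,0]]}}

```text
clock: 3.63
ee_pos: [0.5731, 0.2752, 0.0955]
ee_rot: [-0.0, 1.0, -0.006, -0.0]
contact_force: [-0.4, 0.2, 0.0]
width: 0.003
```

```bash
python3 -c "
from h import *;look('3')"
```

```text
3.6333 [0.5731 0.2752 0.0955] [-0.4375  0.1883  0.0298]
scene 1277 c [0.5754 0.2782 0.0642] n [ 0.9772 -0.0315 -0.2099] leg angle 1.7824098267755515 hinge face x at z.034 0.5688822487387563
top 29
```

>>> {"fn": "move_arm", "kwargs": {"motion": [[1,0,0,0,0,0],[2,0,0,0,0,0],[4,0,0,0,0,0],[5,0,0,0,0,0],[5,0,0,0,0,0]]}}

```text
clock: 4.15
ee_pos: [0.5781, 0.2752, 0.0957]
ee_rot: [-0.0, 1.0, -0.006, 0.0]
contact_force: [-0.1, -0.3, -0.9]
width: 0.003
```

>>> {"fn": "move_arm", "kwargs": {"motion": [[0.5,0,0,0,0,0],[1,0,0,0,0,0],[1,0,0,0,0,0],[1,0,0,0,0,0],[1,0,0,0,0,0]]}}

```text
clock: 4.57
ee_pos: [0.5789, 0.2752, 0.0957]
ee_rot: [-0.0, 1.0, -0.006, 0.0]
contact_force: [-1.1, -0.0, -0.2]
width: 0.011
```

```bash
python3 -c "
from h import *;look('4')"
```

```text
4.5667 [0.5789 0.2752 0.0957] [-1.1345 -0.0403 -0.1794]
scene 1324 c [0.5781 0.2779 0.0638] n [ 0.9545 -0.0317 -0.2965] leg angle 1.871984454827825 hinge face x at z.034 0.5688539574094588
top 27
```

>>> {"fn": "move_arm", "kwargs": {"motion": [[0.5,0,0,0,0,0],[1,0,0,0,0,0],[1,0,0,0,0,0],[1,0,0,0,0,0],[1,0,0,0,0,0]]}}

```text
clock: 5.08
ee_pos: [0.5799, 0.2752, 0.0956]
ee_rot: [-0.0, 1.0, -0.006, 0.0]
contact_force: [-0.1, 0.1, -0.2]
width: 0.006
```

>>> {"fn": "move_arm", "kwargs": {"motion": [[0.5,0,0,0,0,0],[1,0,0,0,0,0],[1,0,0,0,0,0],[1,0,0,0,0,0],[1,0,0,0,0,0]]}}

```text
clock: 5.5
ee_pos: [0.5804, 0.2751, 0.0955]
ee_rot: [0.0, 1.0, -0.006, -0.0]
contact_force: [-2.5, 1.1, 0.4]
width: 0.005
```

```bash
python3 -c "
from h import *;look('5')"
```

```text
5.5 [0.5804 0.2751 0.0955] [-2.5429  1.1037  0.4067]
scene 1332 c [0.5787 0.2778 0.0637] n [ 0.9488 -0.0237 -0.3151] leg angle 1.891472918087955 hinge face x at z.034 0.5688123558245508
top 27
```

>>> {"fn": "move_arm", "kwargs": {"motion": [[0.5,0,0,0,0,0],[0.5,0,0,0,0,0],[0.5,0,0,0,0,0],[0.5,0,0,0,0,0],[0.5,0,0,0,0,0]]}}

```text
clock: 6.02
ee_pos: [0.5807, 0.2751, 0.0954]
ee_rot: [0.0, 1.0, -0.006, -0.001]
contact_force: [-4.9, 1.1, 1.0]
width: 0.007
```

>>> {"fn": "move_arm", "kwargs": {"motion": [[0.5,0,0,0,0,0],[0.5,0,0,0,0,0],[0.5,0,0,0,0,0],[0.5,0,0,0,0,0],[0.5,0,0,0,0,0]]}}

```text
clock: 6.43
ee_pos: [0.5812, 0.2751, 0.0954]
ee_rot: [0.0, 1.0, -0.006, -0.001]
contact_force: [-5.0, 0.4, 0.3]
width: 0.004
```

```bash
python3 -c "
from h import *;look('6')"
```

```text
6.4333 [0.5812 0.2751 0.0954] [-5.0247  0.4077  0.2539]
scene 1330 c [0.5791 0.2779 0.0637] n [ 0.9477 -0.0326 -0.3174] leg angle 1.8939848959673997 hinge face x at z.034 0.5691077764252447
top 24 c [0.5801 0.259  0.0675] n [ 0.9297 -0.0122 -0.3681] leg angle 1.947839404351395 hinge face x at z.034 0.5668292571836031
```

The force climbed to a 5 N plateau while the measured leg angle stopped changing, so the leg is on its stop. I'm backing off now.

>>> {"fn": "move_arm", "kwargs": {"motion": [[-5,0,0,0,0,0],[-15,0,0,0,0,0],[-35,0,0,0,0,0],[-60,0,0,0,0,0],[-70,0,0,0,0,0]]}}

```text
clock: 6.95
ee_pos: [0.5091, 0.2749, 0.0956]
ee_rot: [0.0, 1.0, -0.006, -0.0]
contact_force: [-0.8, 0.1, 0.5]
width: 0.0
```

>>> {"fn": "move_arm", "kwargs": {"motion": [[0,0,30,0,0,0],[-10,0,65,0,0,0],[-25,0,105,0,0,0],[-40,0,140,0,0,0],[-40,0,140,0,0,0]]}}

```text
clock: 7.37
ee_pos: [0.4741, 0.277, 0.2432]
ee_rot: [-0.003, 1.0, -0.006, 0.006]
contact_force: [1.6, 0.2, 0.5]
width: 0.004
```

```bash
python3 -c "
from h import *;look('7')
def body(p,d):
    X=cloud('top',p,d);B=np.zeros(d.shape,bool);B[200:275,155:250]=1
    h=cv2.cvtColor(p,cv2.COLOR_RGB2HSV)
    B&=(d>0)&(X[...,2]>.018)&(X[...,2]<.031)&(X[...,0]<.62);B=cv2.morphologyEx(B.astype(np.uint8),cv2.MORPH_OPEN,np.ones((3,3)))>0
    return cv2.minAreaRect(X[B][:,:2].astype(np.float32)*1000)
f=np.load('top0.npz');print(body(f['p'],f['d']));print(body(*vision.read_camera('top')))
"
```

```text
7.3667 [0.4741 0.277  0.2432] [1.5909 0.2096 0.4607]
scene 1405 c [0.5809 0.2767 0.0683] n [ 0.9367 -0.0061 -0.3502] leg angle 1.9286013085232554 hinge face x at z.034 0.5680741344271663
top 351 c [0.5808 0.2776 0.0698] n [ 0.9367 -0.0152 -0.3497] leg angle 1.9281050063201304 hinge face x at z.034 0.5674751420587271
((534.9826049804688, 278.65350341796875), (173.86793518066406, 133.29310607910156), 89.69943237304688)
((535.0345458984375, 278.56884765625), (173.55532836914062, 133.2116241455078), 89.62541961669922)
```

View pics/scene7.png

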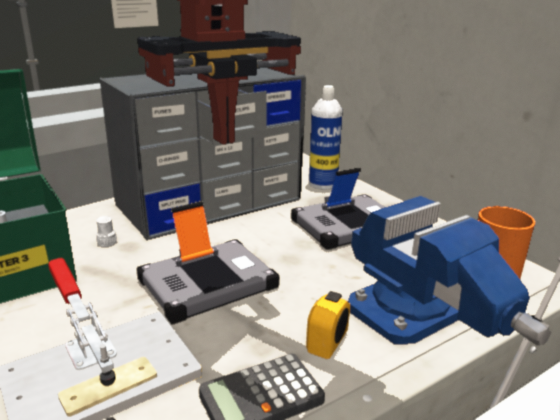

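The picture shows the orange leg (around pixel 193, 232) leaning back past upright. Both cameras put it at 1.928 rad, against the stop at 1.92. The readout moved less than 0.1 mm, the blue readout (345, 210) is untouched, and the gripper is clear.

```bash
python3 -c "
from station import ticket;print(ticket.hand_in())"
```

```text
the job is handed in; nothing more can be done
None
```

The orange leg is now fully out against its stop, and the job is handed in. I pushed the leg with the shut fingertips until the push force levelled off at about 5 N, then backed away.

- **Leg angle:** with the arm clear, both cameras measure 1.928 rad, against the nominal stop at 1.92. While the fingers were still pressing, the readings disagreed: 1.894 from the scene camera and 1.948 from the top camera, both partly blocked by the gripper.
- **Orange readout:** its body shifted by about 0.1 mm, which is within measurement noise.
- **Blue readout:** the arm never touched it, and it looks unchanged in the last picture; I did not measure it.
- **Time:** the last move ended at 7.4 s of the 27 s allowed.

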